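Pin the drilling jig to the hidden hole

TASK

The first hole of the row is already drilled in the clamped board, but the sliding drilling jig now covers it. Take the thicker of the two locating pins from the wooden block, put it down through the jig's bush onto the board and, pressing only lightly so as not to bruise the board, slide pin and jig away from the end stop until you feel the pin drop into the hole; then push it fully home, shoulder down on the bush, and let go. Leave the thinner pin in its block.

Things in the scene. Friction and masses are not known exactly. Their poses are not given: they have to be found in the camera images.
- pin: The thicker locating pin, steel, 70 g. Origin: centre of its shoulder's underside, z up along its axis. Below: round shank 10 mm thick, 32 mm long (last 2.5 mm tapered to 6 mm). Above: shoulder disc 22 mm wide, 4 mm high, then a dark knurled round grip 18 mm wide, 30 mm high (top 34 mm above the origin). Starts upright in a bore of the block, shoulder resting on the block's top.
- thin_pin: The thinner pin, same build: shank 8 mm, shoulder 16 mm, grip 12 mm wide and 24 mm high. Origin as for the other pin. It stands in the block's other bore and stays there (within 15 mm).
- pin_block: Wooden block 130 x 45 x 40 mm, fixed, that holds the two pins upright in bores 64 mm apart along its long way (either pin in either bore). Origin at the centre of its underside, x its long way.
- bush (a point): Mouth centre of the jig's bush: a bore 11.5 mm wide, countersunk 2.5 mm, in a 30 mm square steel block 8 mm above the jig plate. Axes: z up, y the way the jig slides away from its end stop, x across, to the rail. Board's face 19 mm below: a pin standing on it has its shoulder 13 mm above the mouth. A spring ball rubs on the pin: 1 to 5 N to push it down, and it does not drop by its own weight.
- jig (a joint): Travel of the jig along its rail, m: 0 at the end stop, growing as it slides along +y of bush, at most 0.085. It takes 2 to 4 N of push and stays where left; a pin in the bush, moved sideways, carries the jig along. The jig is an aluminium plate 82 x 150 x 10 mm; its other, smaller bushes (5 mm) are for drills.
- board: The clamped wooden workpiece, 88 x 290 x 18 mm, fixed; origin at the centre of its underside, y along the jig's travel. One blind hole, 12 mm wide, 15 mm deep, is drilled in its face on the line that the bush follows, hidden under the jig plate: at the start 10 to 50 mm ahead of the bush along +y, how far is not known (it was not measured from the board's ends). 25 N on it leaves a bruise.

How it is judged:
On the way:
1. the pin stands in the jig's bush, its tip at least 10 mm inside but not yet in the hole (z of pin in the frame of bush between 0.008 and 0.022 m and horizontal distance between pin and bush below 0.005 m), for 0.2 s.
At the end, for the whole second after the job is handed in: The pin is upright in the bush (axis within 3 mm and 0.1 rad) with its shoulder down on the bush (within 2.5 mm), which only happens when its tip is in the board's hole; it is at rest, and the thin pin is within 15 mm of where it stood (z of pin in the frame of bush between -0.003 and 0.0025 m and horizontal distance between pin and bush below 0.003 m and angle between the z axis of pin and the z axis of bush, either way round below 0.1 rad and linear speed of pin below 0.01 m/s and distance of thin_pin from where it was at the start of the episode below 0.015 m); the robot touches nothing.
It fails at once if the pin is pressed or dragged against the board with more than 25 N (contact force between pin and board above 25 N).
It also fails if it takes over 72 s, if anything falls off the work surface, if the arm or the gripper's body presses on something with over 40 N, if the wrist force passes 120 N, or if a joint passes its speed limit or range.

ROBOT

A 7-joint arm with a two-finger parallel gripper is mounted at the origin on a cart in front of the work surface, level with it; the furniture and walls round the work are solid. World frame = base frame: x ahead of the robot, y to its left, z up, the work surface at z = 0. Lengths are in m, angles in rad, forces in N, time in s.
With the tool pointing down it reaches from about 0.425 to 0.875 m from the base axis. Payload 4.7 kg.
Tool frame: the origin (TCP) lies midway between the tips of the shut fingers; the grasp point (between the pads) lies 19 mm behind it; z points along the fingers, y is the line along which they close (so a half turn about z gives the same grasp; the last joint's range is limited). The gripper opens to 87 mm and grips with 3 to 60 N. Pads are 19 mm wide; open, the fingers measure 117 mm over their backs; the gripper's body (75 mm by 190 mm) begins 51 mm behind the grasp point.
Start: joints at [1.151, 0.321, -0.07, 1.45, 0.023, 1.371, -0.057], TCP at [0.273, -0.59, 0.223] pointing down, gripper open.
Joint ranges: [-2.86, 2.86], [-0.3, 2.09], [-1.38, 1.24], [0.06, 2.45], [-1.56, 4.7], [0.09, 2.05], [-2.69, 2.69]. Speed limits (rad/s): [2.57, 2.57, 3.14, 3.14, 3.14, 3.14, 3.14].

INTERFACE

Orientations are given as a rotation vector (axis times angle).
In Python, from bench import ctrl gives the robot as it stands. The module is installed in compiled form; this text tells all that it offers.
- The arm moves only by the shell command python3 -m handwheel 'ROWS' [FORCE]. ROWS is JSON, a list of rows, each a list of 7 numbers: the finger opening in m, from 0 to 0.087, then the shift along the tool's x, y, z in m, then the turn, a rotation vector about the tool's x, y, z in degrees. A call has 1 to 12 rows; each row shifts and turns the commanded pose from where the row before left it, along the tool's axes as they then stand; what a row does not reach is not made up. A row lasts 1/8 s, in which the tool goes at most 62.5 mm and 10.7 degrees, less where a joint would pass 70% of its speed; a pose out of reach is approached as far as the arm can. A call is refused whole if a number of a shift passes 0.0625 or a number of a turn 10.7, either way. A call with a gripper value outside its range is refused whole. The fingers move at their own pace and stop on an object; FORCE is the grip in N (left out, the last holds). Time passes only in rows, so rows that do not move let the fingers close. It gives the time, the measured TCP pose, the force, the opening and the grip force at its end, in the units of the state.
- ctrl.get_state(): the state, without advancing time (a new reading comes with each control period).
- ctrl.get_image(name): name is "scene" or "side" or "wrist"; returns (picture, depth): 480x640x3 uint8, blue, green, red; 480x640 float32, m along the optical axis (not along the pixel's ray), 0 where there is no reading.
- ctrl.camera_info(name): a dict with "intrinsics" (3x3 intrinsics, pixels), "R" (3x3) and "t" (3): a world point X has camera coordinates R X + t. Camera axes: x right, y down, z forward; pixel columns grow to the right and rows downward; lengths in m; the calibration is good to about 2 mm. The wrist camera is an equidistant fisheye: a pixel r from the principal point sees the ray r / f radians off the axis. A picture is of the moment at which its call begins: read the wrist's pose just before it. camera_info takes no time and is no camera call; for the wrist camera it gives the pose at the moment of the call.
- ctrl.close_job(): hands the job in; it is judged then, once.
The state is a dict: "time": time; "joint_positions": joint angles; "qd": joint speeds; "joint_torque": joint torques, N m; "position": TCP position; "tool_rot": TCP orientation; "ft_force": force on the tool from outside, world axes, zero at the start; "torque": the same for the moment, N m; "grip_width": opening from 0.0 (shut) to 1.0 (fully open); "grip_force": force on a finger pad.
Only numpy, scipy, OpenCV 4.12 (cv2) and the standard library are available. Lean on these libraries where they do the work, as an engineer would, in place of code of your own. Each camera call takes 0.05 s, during which the arm holds its last target. There are 200 camera calls.

## Working session

There is one attempt and no reset: what is moved stays moved. The work goes in short steps, Python scripts to look and compute and a shell command to move; the robot and the scene stay as the last step left them, time stands still between calls to the robot, and variables do not carry over. Pictures are saved under pics/ and viewed, at most 10 in all, crops included, and the job is handed in when it is done.

```bash
mkdir -p pics; python3 - <<'E'
from bench import ctrl
import cv2,numpy as np
s=ctrl.get_state();print(s)
for n in("scene","side","wrist"):
    i=ctrl.camera_info(n);print(n,i)
    im,d=ctrl.get_image(n);cv2.imwrite(f"pics/{n}0.png",im);np.savez(f"{n}0.npz",im=im,d=d,**{k:i[k] for k in("intrinsics","R","t")})
E
```

```text
{'time': 0.0, 'joint_positions': array([ 1.15108918,  0.32183737, -0.07012042,  1.45168678,  0.02260719,
        1.37077899, -0.05688472]), 'qd': array([-0.00375176,  0.00084469,  0.00051329,  0.00206791,  0.00153397,
        0.00101236, -0.00099873]), 'joint_torque': array([ 2.13729090e-04, -4.91291785e+01, -4.03624177e-01, -3.12529063e+01,
       -6.39108382e-02,  4.38970432e-02,  1.89111643e-04]), 'position': array([ 0.27295291, -0.58930135,  0.22144654]), 'tool_rot': array([-3.06614106e+00, -6.75817589e-01,  7.92430586e-04]), 'ft_force': array([0.31124531, 0.51090808, 0.71180456]), 'torque': array([-0.05124895, -0.00857568,  0.01387755]), 'grip_force': 0.0, 'grip_width': 0.998756149010791}
scene {'intrinsics': array([[561.00954936,   0.        , 319.55424268],
       [  0.        , 561.00954936, 241.16976874],
       [  0.        ,   0.        ,   1.        ]]), 'R': array([[-0.71969615, -0.69393337,  0.02222448],
       [-0.41313042,  0.40230253, -0.816992  ],
       [ 0.55799705, -0.59716761, -0.57622056]]), 't': array([0.41377399, 0.21377664, 0.70050576])}
side {'intrinsics': array([[464.86362847,   0.        , 318.27806808],
       [  0.        , 464.86362847, 233.35773872],
       [  0.        ,   0.        ,   1.        ]]), 'R': array([[-8.90479413e-01, -4.55023467e-01,  2.43854437e-04],
       [-1.61657281e-01,  3.15861717e-01, -9.34932243e-01],
       [ 4.25339086e-01, -8.32577336e-01, -3.54826213e-01]]), 't': array([0.47135344, 0.11934055, 0.82081874])}
wrist {'intrinsics': array([[371.64829954,   0.        , 311.03552903],
       [  0.        , 371.64829954, 238.22756256],
       [  0.        ,   0.        ,   1.        ]]), 'R': array([[ 0.42137681, -0.90688449, -0.00145164],
       [-0.87264259, -0.40590124,  0.27154942],
       [-0.24685318, -0.11315787, -0.9624234 ]]), 't': array([-0.64953859, -0.03263653,  0.39082815])}
```

View pics/scene0.png

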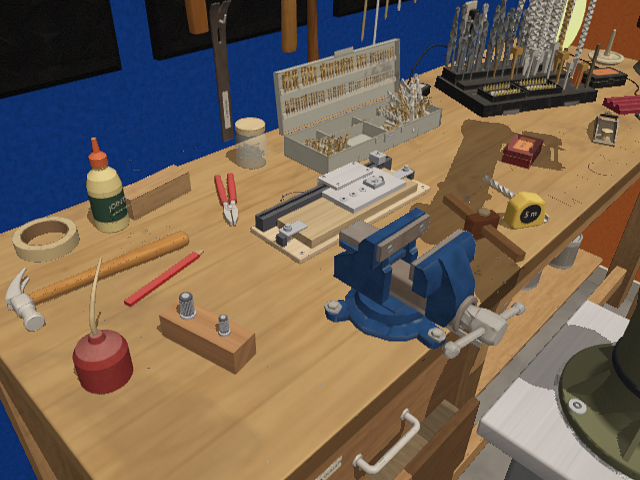

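View pics/side0.png

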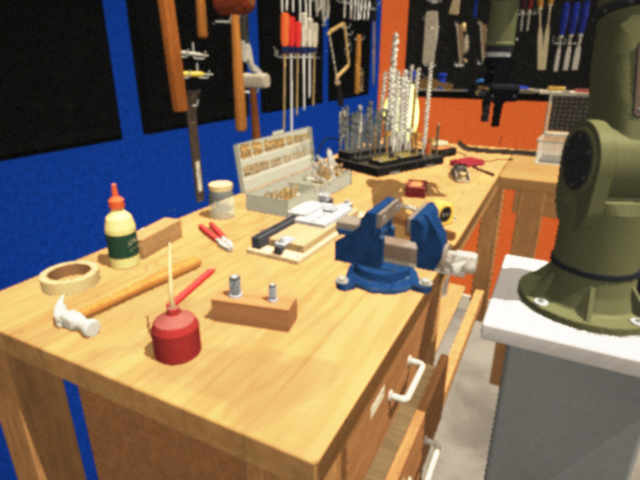

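View pics/wrist0.png

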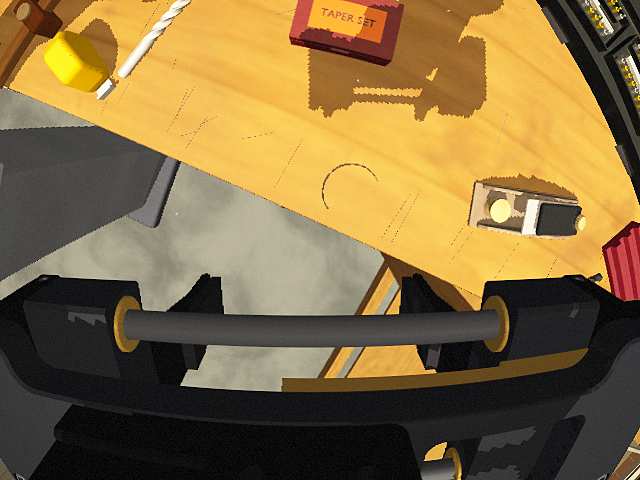

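The scene picture shows the thick pin at about (187,303), the thin pin at (224,323), and the jig with its bush near (375,181). In the side view the pins are at (235,285) and (272,292). The wrist camera does not see either one yet.

```bash
cat > h.py <<'E'
import numpy as np,cv2
def load(n):
    z=np.load(n);return z
def ray(z,u,v,wrist=False):
    K=z["intrinsics"];x=(u-K[0,2])/K[0,0];y=(v-K[1,2])/K[1,1]
    if wrist:
        r=np.hypot(x,y)+1e-12;d=np.array([x/r*np.sin(r),y/r*np.sin(r),np.cos(r)])
    else:d=np.array([x,y,1.])
    return -z["R"].T@z["t"],z["R"].T@d
def onz(z,u,v,h,wrist=False):
    o,d=ray(z,u,v,wrist);return o+d*(h-o[2])/d[2]
def tri(a,b):
    (o1,d1),(o2,d2)=a,b;d1=d1/np.linalg.norm(d1);d2=d2/np.linalg.norm(d2)
    s=np.linalg.lstsq(np.c_[d1,-d2],o2-o1,rcond=None)[0];p,q=o1+s[0]*d1,o2+s[1]*d2
    return (p+q)/2,np.linalg.norm(p-q)
def cloud(z,x0,y0,x1,y1):
    v,u=np.mgrid[y0:y1,x0:x1];d=z["d"][y0:y1,x0:x1]
    K=z["intrinsics"];P=np.stack([(u-K[0,2])/K[0,0]*d,(v-K[1,2])/K[1,1]*d,d],-1)
    return (P-z["t"])@z["R"]
E
python3 - <<'E'
from h import *
z=load("scene0.npz");w=load("side0.npz")
a=cv2.resize(z["im"][150:270,240:440],(800,480),interpolation=cv2.INTER_CUBIC)[:, :]
cv2.imwrite("pics/c1.png",a)
b=cv2.resize(z["im"][280:380,150:265],(460,400),interpolation=cv2.INTER_CUBIC)
c=cv2.resize(w["im"][265:335,200:310],(330,400)[:1]+(210,),interpolation=cv2.INTER_CUBIC)
m=np.zeros((400,800,3),np.uint8);m[:,:460]=b;m[:210,465:795]=c;cv2.imwrite("pics/c2.png",m)
C=cloud(z,0,0,640,480)
np.set_printoptions(precision=4,suppress=True)
for u,v in[(187,296),(224,318),(187,325),(225,348),(250,345),(375,181),(345,175),(290,240),(300,225)]:print(u,v,C[v,u])
E
```

```text
187 296 [0.5092 0.325  0.0748]
224 318 [0.4466 0.3128 0.0686]
187 325 [0.4971 0.3384 0.0391]
225 348 [0.4265 0.3296 0.041 ]
250 345 [0.4207 0.2939 0.0248]
375 181 [ 0.5688 -0.146   0.0439]
345 175 [ 0.6177 -0.1136  0.0499]
290 240 [0.5722 0.0767 0.0125]
300 225 [0.5692 0.0555 0.0352]
```

View pics/c1.png

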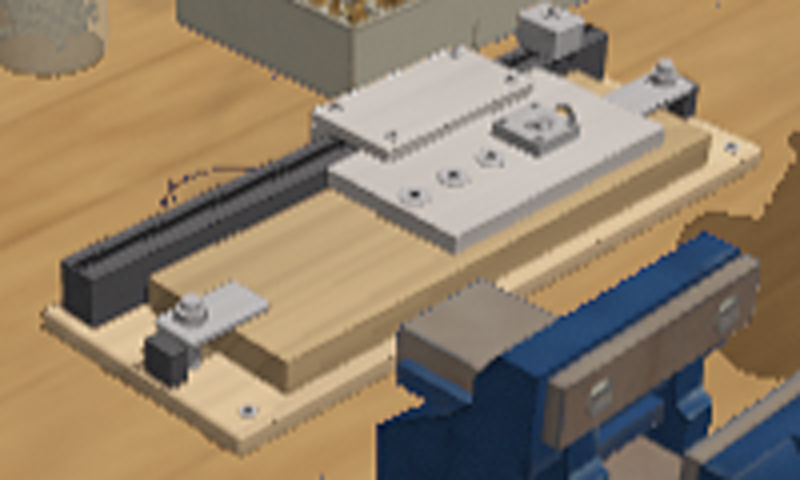

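View pics/c2.png

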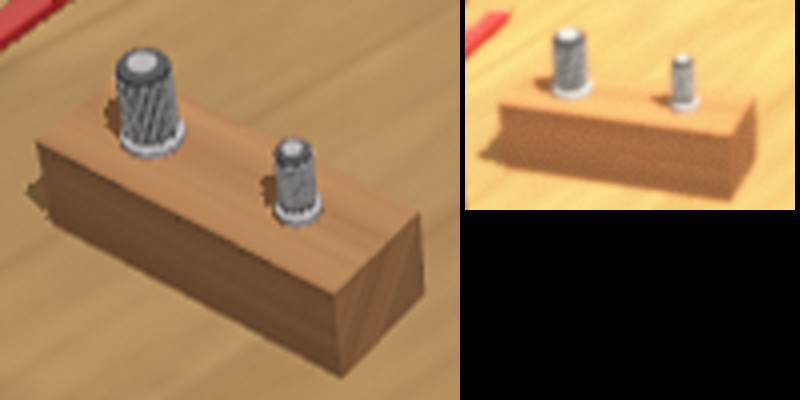

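Picture c1 shows the bush mouth at scene pixel (375.2,180.5) and the jig sliding towards lower left, with the end stop at the far right. Picture c2 puts the thick pin's top at (185.8,295.5) in scene and (234.7,276) in side.

```bash
python3 - <<'E'
from h import *
np.set_printoptions(precision=4,suppress=True)
z=load("scene0.npz");w=load("side0.npz");q=load("wrist0.npz")
print("pin top",tri(ray(z,185.8,295.5),ray(w,234.7,276)))
print("thin top",tri(ray(z,222.8,317.3),ray(w,272,284.7)))
# block: top-face depth points
C=cloud(z,150,280,265,380).reshape(-1,3);m=(C[:,2]>.034)&(C[:,2]<.046);
print("block top",C[m].min(0),C[m].max(0))
r=cv2.minAreaRect(C[m][:,:2].astype(np.float32)*1000);print(r)
# plate top fit: small bushes and edges, base line
C=cloud(z,0,0,640,480)
def P(cx,cy):return C[int(round(150+cy/4)),int(round(240+cx/4))]
for n,p in dict(plateL=(340,172),platefront=(455,232),plateR=(655,130),mouth=(541,122),blkfront=(535,143),board=(290,300),b1=(414,194),b2=(453,176),b3=(490,157),cap=(400,110),clampbolt=(664,68),vise=(470,310),visetop=(680,280)).items():print(n,P(*p))
print("cam wrist",-q["R"].T@q["t"])
for s in(z,w):
    pass
Cs=np.r_[C.reshape(-1,3),cloud(w,0,0,480,480).reshape(-1,3)]
Cs=Cs[(Cs[:,2]>-.05)&(Cs[:,2]<.6)]
print("height map cm; rows x .25..0.85, cols y -.7...45")
for x in np.arange(.25,.86,.05):
    print(f"{x:.2f}",*[f"{100*k[:,2].max():3.0f}" if len(k:=Cs[(abs(Cs[:,0]-x)<.025)&(abs(Cs[:,1]-y)<.025)]) else "  ." for y in np.arange(-.7,.46,.05)])
E
```

```text
pin top (array([0.5112, 0.3262, 0.0762]), np.float64(0.00200142904148552))
thin top (array([0.4497, 0.3131, 0.0691]), np.float64(0.002093706738002058))
block top [0.4123 0.2833 0.034 ] [0.5465 0.3553 0.0459]
((481.09130859375, 319.73236083984375), (132.6316375732422, 47.4436149597168), 12.06995964050293)
plateL [ 0.6084 -0.0481  0.0402]
platefront [ 0.5348 -0.0457  0.0413]
plateR [ 0.5322 -0.1905  0.0393]
mouth [ 0.568  -0.1447  0.0469]
blkfront [ 0.5547 -0.1256  0.0467]
board [0.5613 0.034  0.029 ]
b1 [ 0.5676 -0.0553  0.044 ]
b2 [ 0.5683 -0.0813  0.0415]
b3 [ 0.5675 -0.106   0.0427]
cap [ 0.6185 -0.1003  0.0481]
clampbolt [ 0.5617 -0.2355  0.0444]
vise [0.4238 0.0786 0.1098]
visetop [0.3484 0.0604 0.1509]
cam wrist [ 0.3417 -0.5581  0.3841]
height map cm; rows x .25..0.85, cols y -.7...45
0.25   0   0   0   0   0   0   0   0   0   0   0   3   0   0  15  15  15  15   0   0   0   0   0   0
0.30   0  33  32   0   0   0   0   1   7   7   3   3   0   0  15  15  15  15   0   0   0   0   0   0
0.35   0  33  32   0   0   0   0   1   7   7   5   5   0   .  15  15  15  15   0   0   0   0   0
[... 314 characters left out ...]
 0   0   0   0   0   0   0   0   0   5   4   5   5   4   3   4   5   0   0   0   4   4  15  13
0.60   5   0   0   0   0   0   0   0   0   6   6   5   5   5   4   4   5   0   0   0   0   1   0   0
0.65   6   3   0   0   2   0   0   0   0   6   6   5   5   5   4   4   4   0   1   1   1   1   0   3
0.70   5   0   0   7   8  10   5   5   5   5   8   8   0   0   0   0   2   0   3   3   3   2   2   3
0.75   4   0   .  12  12  12   6   4   0   3   7   7   0   0   0   2   2   0   0   0   2   2   2   3
0.80   3   3   .  11   9   9   6   5   5  53  54   5   9   8   2   2   0   0   4  14  11   3   3   3
0.85   3   3   3  18  18  18  19  20  36  54  54  18   9   9   2   2   5   5   5  17  14   3   3   0
```

```bash
cat > plan.py <<'E'
import sys,numpy as np
from scipy.spatial.transform import Rotation as Ro
from bench import ctrl
# plan.py x y z yaw n : suggested per-row shifts/turns (mm, deg) from measured pose
x,y,z,yaw,n=map(float,sys.argv[1:6]);n=int(n)
s=ctrl.get_state();R=Ro.from_rotvec(s["tool_rot"]);M=R.as_matrix()
th=np.degrees(np.arctan2(M[1,0],M[0,0]));c,w=np.cos(np.radians(yaw)),np.sin(np.radians(yaw))
G=Ro.from_matrix(np.array([[c,w,0],[w,-c,0],[0,0,-1.]]))
rv=(R.inv()*G).as_rotvec();d=(np.array([x,y,z])-s["position"])
print("t",s["time"].round(2),"pos",(s["position"]*1e3).round(1),"yaw",th.round(2),"tilt",np.degrees(np.arccos(-M[2,2])).round(2),"F",np.round(s["ft_force"],1),"w",round(s["grip_width"]*87,1))
print("total mm",(M.T@d*1e3).round(1),"turn",np.degrees(rv).round(2))
for k in range(n):
    Rk=R*Ro.from_rotvec(rv*k/n);print((Rk.inv().apply(d/n)*1e3).round(1),np.degrees(rv/n).round(2))
E
python3 plan.py 0.57 -0.21 0.22 75 10
```

```text
Traceback (most recent call last):
  File "plan.py", line 10, in <module>
    print("t",s["time"].round(2),"pos",(s["position"]*1e3).round(1),"yaw",th.round(2),"tilt",np.degrees(np.arccos(-M[2,2])).round(2),"F",np.round(s["ft_force"],1),"w",round(s["grip_width"]*87,1))
              ^^^^^^^^^^^^^^^
AttributeError: 'float' object has no attribute 'round'
```

```bash
sed -i 's/s\["time"\].round(2)/round(s["time"],2)/' plan.py
python3 plan.py 0.57 -0.21 0.22 75 10
```

```text
t 0.15 pos [ 273.  -589.4  221.7] yaw 24.85 tilt 0.09 F [0.7 0.3 0.3] w 87.1
total mm [ 429.  -219.4    2. ] turn [-8.000e-02 -3.000e-02 -5.015e+01]
[ 42.9 -21.9   0.2] [-0.01 -0.   -5.01]
[ 44.7 -18.1   0.2] [-0.01 -0.   -5.01]
[ 46.1 -14.1   0.2] [-0.01 -0.   -5.01]
[ 47.1 -10.1   0.2] [-0.01 -0.   -5.01]
[47.8 -5.9  0.2] [-0.01 -0.   -5.01]
[48.2 -1.7  0.2] [-0.01 -0.   -5.01]
[48.1  2.5  0.2] [-0.01 -0.   -5.01]
[47.7  6.7  0.2] [-0.01 -0.   -5.01]
[46.9 10.9  0.2] [-0.01 -0.   -5.01]
[45.8 14.9  0.2] [-0.01 -0.   -5.01]
```

```bash
python3 -m handwheel '[[0.04,0.043,-0.022,0,0,0,-5],[0.04,0.045,-0.018,0,0,0,-5],[0.04,0.046,-0.014,0,0,0,-5],[0.04,0.047,-0.010,0,0,0,-5],[0.04,0.048,-0.006,0,0,0,-5],[0.04,0.048,-0.002,0,0,0,-5],[0.04,0.048,0.0025,0,0,0,-5],[0.04,0.048,0.007,0,0,0,-5],[0.04,0.047,0.011,0,0,0,-5],[0.04,0.046,0.015,0,0,0,-5],[0.04,0,0,0,0,0,0],[0.04,0,0,0,0,0,0]]' 20
cat > wr.py <<'E'
import sys,cv2,numpy as np
from bench import ctrl
n=sys.argv[1];i=ctrl.camera_info("wrist");im,d=ctrl.get_image("wrist")
cv2.imwrite(f"pics/{n}.png",im);np.savez(n+".npz",im=im,d=d,**{k:i[k] for k in("intrinsics","R","t")})
E
python3 wr.py w1; python3 plan.py 0.475 0.26 0.22 102 10
```

```text
time: 1.65
position: [0.5708, -0.2111, 0.2221]
tool_rot: [-2.495, -1.908, 0.002]
ft_force: [0.0, -0.2, 0.3]
grip_width: 0.458
grip_force: 0.0
t 1.7 pos [ 570.5 -212.   222.2] yaw 74.72 tilt 0.08 F [ 0.6 -0.7 -0.7] w 40.4
total mm [ 430.1 -216.5    1.9] turn [ -0.06   0.05 -27.28]
[ 43.  -21.6   0.2] [-0.01  0.01 -2.73]
[ 44.  -19.6   0.2] [-0.01  0.01 -2.73]
[ 44.9 -17.5   0.2] [-0.01  0.01 -2.73]
[ 45.7 -15.3   0.2] [-0.01  0.01 -2.73]
[ 46.3 -13.1   0.2] [-0.01  0.01 -2.73]
[ 46.9 -10.9   0.2] [-0.01  0.01 -2.73]
[47.4 -8.7  0.2] [-0.01  0.01 -2.73]
[47.7 -6.4  0.2] [-0.01  0.01 -2.73]
[48.  -4.1  0.2] [-0.01  0.01 -2.73]
[48.1 -1.8  0.2] [-0.01  0.01 -2.73]
```

View pics/w1.png

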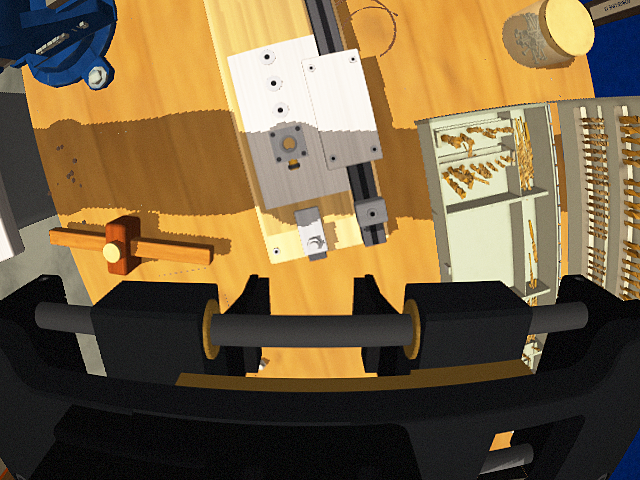

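The wrist picture shows the bush mouth at about (289,144), with the small drill bushes at (281,110), (274,83) and (267,57). The rail is on the right.

```bash
python3 - <<'E'
from h import *
np.set_printoptions(precision=4,suppress=True)
q=load("w1.npz");z=load("scene0.npz")
im=q["im"][125:165,268:312]
hsv=cv2.cvtColor(im,cv2.COLOR_BGR2HSV)
print(hsv[20,::2].tolist())
m=((hsv[...,1]>90)).astype(np.uint8)
n,l,st,c=cv2.connectedComponentsWithStats(m)
for a,b in zip(st,c):print(a,b+[268,125])
for h in(.043,.047,.05):print(h,onz(q,289,144,h,True),[onz(q,u,v,h-.008,True)[:2] for u,v in((281,110),(274,83),(267,57))])
print(tri(ray(q,289,144,True),ray(z,375.2,180.5)))
E
python3 plan.py 0.523 0.267 0.222 102 10
```

```text
[[14, 32, 174], [15, 33, 185], [40, 11, 139], [17, 17, 138], [15, 14, 143], [7, 15, 153], [15, 12, 127], [162, 26, 99], [17, 146, 159], [18, 147, 165], [17, 142, 172], [17, 150, 167], [16, 142, 172], [16, 119, 148], [15, 10, 100], [13, 16, 147], [0, 14, 143], [10, 11, 145], [4, 13, 142], [14, 30, 162], [15, 35, 176], [16, 35, 181]]
[   0    0   44   40 1611] [289.4674 144.1241]
[ 15  13  12  11 104] [288.5577 142.9135]
[21 34  9  6 45] [292.8444 161.6222]
0.043 [ 0.5701 -0.141   0.043 ] [array([ 0.5709, -0.1081]), array([ 0.5714, -0.0814]), array([ 0.5717, -0.055 ])]
0.047 [ 0.5703 -0.141   0.047 ] [array([ 0.5712, -0.1085]), array([ 0.5717, -0.0821]), array([ 0.572, -0.056])]
0.05 [ 0.5705 -0.141   0.05  ] [array([ 0.5713, -0.1087]), array([ 0.5718, -0.0826]), array([ 0.5721, -0.0567])]
(array([ 0.5685, -0.1424,  0.0465]), np.float64(0.004505064619196617))
t 1.7 pos [ 570.5 -212.   222.2] yaw 74.72 tilt 0.08 F [ 0.6 -0.7 -0.7] w 40.4
total mm [ 4.495e+02 -1.720e+02 -2.000e-01] turn [ -0.06   0.05 -27.28]
[ 45.  -17.2  -0. ] [-0.01  0.01 -2.73]
[ 45.7 -15.   -0. ] [-0.01  0.01 -2.73]
[ 46.4 -12.9  -0. ] [-0.01  0.01 -2.73]
[ 46.9 -10.6  -0. ] [-0.01  0.01 -2.73]
[47.4 -8.4 -0. ] [-0.01  0.01 -2.73]
[47.7 -6.1 -0. ] [-0.01  0.01 -2.73]
[48.  -3.8  0. ] [-0.01  0.01 -2.73]
[48.1 -1.5  0. ] [-0.01  0.01 -2.73]
[48.1  0.7  0. ] [-0.01  0.01 -2.73]
[48.  3.  0.] [-0.01  0.01 -2.73]
```

```bash
python3 -m handwheel '[[0.04,0.045,-0.017,0,0,0,-2.7],[0.04,0.046,-0.015,0,0,0,-2.7],[0.04,0.046,-0.013,0,0,0,-2.7],[0.04,0.047,-0.011,0,0,0,-2.7],[0.04,0.047,-0.008,0,0,0,-2.7],[0.04,0.048,-0.006,0,0,0,-2.8],[0.04,0.048,-0.004,0,0,0,-2.8],[0.04,0.048,-0.0015,0,0,0,-2.8],[0.04,0.048,0.001,0,0,0,-2.8],[0.04,0.048,0.003,0,0,0,-2.8],[0.04,0,0,0,0,0,0],[0.04,0,0,0,0,0,0]]'
python3 wr.py w2; python3 plan.py 0.511 0.326 0.15 102 1
```

```text
time: 3.2
position: [0.5241, 0.2659, 0.2222]
tool_rot: [1.972, 2.444, -0.002]
ft_force: [-0.4, -0.1, -0.3]
grip_width: 0.458
grip_force: 0.0
t 3.25 pos [524.3 265.4 222.2] yaw 102.13 tilt 0.1 F [ 0.1 -1.  -0.4] w 39.9
total mm [62.2 -0.3 72.1] turn [-0.01  0.1   0.13]
[62.2 -0.3 72.1] [-0.01  0.1   0.13]
```

View pics/w2.png

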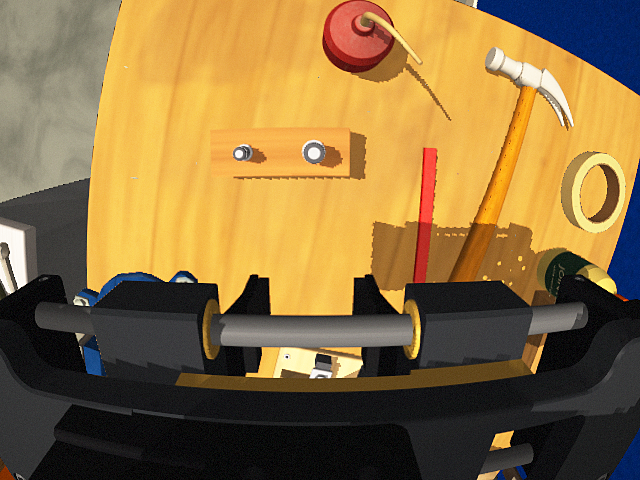

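The wrist picture shows the thick pin's top at (315,153), the thin pin's at (242,153), and block edges parallel to the image rows.

```bash
python3 - <<'E'
from h import *
np.set_printoptions(precision=4,suppress=True)
q=load("w2.npz");z=load("scene0.npz");w=load("side0.npz")
im=q["im"][138:170,298:332];h=cv2.cvtColor(im,cv2.COLOR_BGR2HSV)
m=((h[...,1]<40)&(h[...,2]>190)).astype(np.uint8)
n,l,st,c=cv2.connectedComponentsWithStats(m)
for a,b in zip(st[1:],c[1:]):print(a,b+[298,138])
m=((h[...,1]<90)).astype(np.uint8);n,l,st,c=cv2.connectedComponentsWithStats(m)
for a,b in zip(st[1:],c[1:]):print("grey",a,b+[298,138])
u,v=315,153
for s,p in((z,(185.8,295.5)),(w,(234.7,276))):print(tri(ray(q,u,v,True),ray(s,*p)))
for H in(.0735,.0755,.0775):print(onz(q,u,v,H,True),onz(z,185.8,295.5,H),onz(w,234.7,276,H))
E
```

```text
[ 4  2 20 12 49] [310.6327 143.2653]
[ 10   9  12  12 118] [313.5847 152.6525]
[ 5 15  1  3  3] [303. 154.]
[ 9 23  1  1  1] [307. 161.]
grey [  4   2  24  24 444] [313.1802 151.1779]
(array([0.5154, 0.3243, 0.0711]), np.float64(0.0020524212258200276))
(array([0.5149, 0.3246, 0.0753]), np.float64(0.002510280123119247))
[0.5159 0.3253 0.0735] [0.5125 0.3248 0.0735] [0.5162 0.3209 0.0735]
[0.5158 0.3254 0.0755] [0.5105 0.326  0.0755] [0.5136 0.3242 0.0755]
[0.5158 0.3255 0.0775] [0.5084 0.3272 0.0775] [0.511  0.3275 0.0775]
```

```bash
python3 -m handwheel '[[0.04,0.030,0.001,0.02,0,0,0],[0.04,0.0307,0.0013,0.02,0,0,0],[0.04,0,0,0.03,0,0,0],[0.04,0,0,0.02,0,0,0],[0.04,0,0,0,0,0,0],[0.04,0,0,0,0,0,0]]'
python3 wr.py w3; python3 plan.py 0.5138 0.3252 0.0465 102 1
```

```text
time: 4.0
position: [0.5136, 0.3273, 0.1335]
tool_rot: [1.971, 2.445, 0.002]
ft_force: [-0.4, -0.1, 1.0]
grip_width: 0.459
grip_force: 0.0
t 4.05 pos [513.6 327.7 133.8] yaw 102.28 tilt 0.12 F [ 0.7  0.4 -0.1] w 39.9
total mm [-2.5 -0.5 87.3] turn [ 0.12 -0.02  0.28]
[-2.5 -0.5 87.3] [ 0.12 -0.02  0.28]
```

View pics/w3.png

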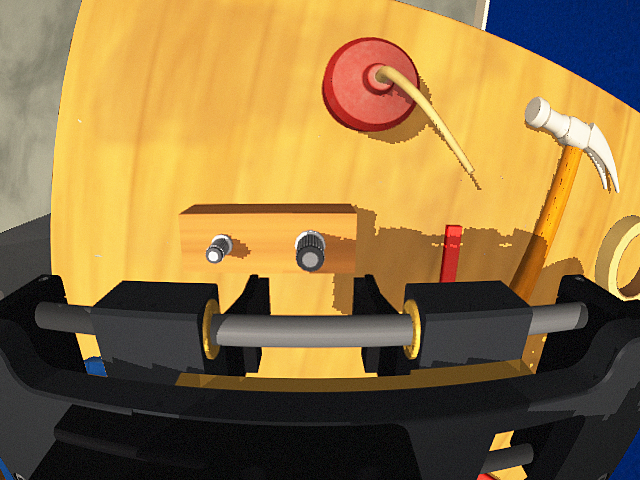

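The wrist picture shows the thick pin's top at (310.5,258), midway between the fingers, and the oil can's spout well clear.

```bash
python3 - <<'E'
from h import *
np.set_printoptions(precision=4,suppress=True)
q=load("w3.npz");q2=load("w2.npz")
print(tri(ray(q,310.5,258,True),ray(q2,313.6,152.65,True)))
for H in(.072,.074,.076):print(onz(q,310.5,258,H,True),onz(q2,313.6,152.65,H,True))
print(-q["R"].T@q["t"])
E
```

```text
(array([0.5149, 0.3253, 0.0713]), np.float64(0.00040626690448001233))
[0.5151 0.3256 0.072 ] [0.5147 0.3253 0.072 ]
[0.5149 0.3263 0.074 ] [0.5147 0.3254 0.074 ]
[0.5148 0.3269 0.076 ] [0.5146 0.3255 0.076 ]
[0.4986 0.4002 0.296 ]
```

```bash
python3 -m handwheel '[[0.04,-0.002,0.0008,0.03,0,0,0.2],[0.04,0,0,0.03,0,0,0],[0.04,0,0,0.018,0,0,0],[0.04,0,0,0.009,0,0,0],[0.04,0,0,0,0,0,0],[0.01,0,0,0,0,0,0],[0.01,0,0,0,0,0,0],[0.01,0,0,0,0,0,0],[0.01,0,0,0,0,0,0]]' 25; python3 plan.py 0.5148 0.3257 0.0465 102 1
```

```text
time: 5.18
position: [0.514, 0.3263, 0.046]
tool_rot: [1.973, 2.444, 0.001]
ft_force: [-1.1, 0.5, 1.3]
grip_width: 0.196
grip_force: 25.0
t 5.17 pos [514.  326.3  46. ] yaw 102.16 tilt 0.04 F [-1.1  0.5  1.3] w 17.1
total mm [-0.7  0.7 -0.5] turn [0.04 0.   0.16]
[-0.7  0.7 -0.5] [0.04 0.   0.16]
```

```bash
python3 -m handwheel '[[0.01,0,0,-0.01,0,0,0],[0.01,0,0,-0.035,0,0,0],[0.01,0,0,-0.05,0,0,0],[0.01,0,0,-0.055,0,0,0],[0.01,0,0,0,0,0,0]]' 40; python3 plan.py 0.57 -0.20 0.195 90 11
```

```text
time: 5.8
position: [0.5158, 0.3284, 0.2012]
tool_rot: [1.971, 2.442, 0.014]
ft_force: [0.4, -0.1, -0.8]
grip_width: 0.194
grip_force: 40.0
t 5.8 pos [515.8 328.4 201.2] yaw 102.17 tilt 0.55 F [ 0.4 -0.1 -0.8] w 16.9
total mm [-528.   -58.5    4.3] turn [ 0.5  -0.21 12.17]
[-48.   -5.3   0.4] [ 0.05 -0.02  1.11]
[-48.1  -4.4   0.4] [ 0.05 -0.02  1.11]
[-48.2  -3.5   0.4] [ 0.05 -0.02  1.11]
[-48.2  -2.5   0.4] [ 0.05 -0.02  1.11]
[-48.3  -1.6   0.5] [ 0.05 -0.02  1.11]
[-48.3  -0.7   0.5] [ 0.05 -0.02  1.11]
[-48.3   0.3   0.5] [ 0.05 -0.02  1.11]
[-48.3   1.2   0.5] [ 0.05 -0.02  1.11]
[-48.2   2.1   0.5] [ 0.05 -0.02  1.11]
[-48.2   3.1   0.5] [ 0.05 -0.02  1.11]
[-48.1   4.    0.6] [ 0.05 -0.02  1.11]
```

```bash
python3 -m handwheel '[[0.01,-0.048,-0.0053,0.0005,0,0,1.1],[0.01,-0.048,-0.0044,0.0005,0,0,1.1],[0.01,-0.048,-0.0035,0.0005,0,0,1.1],[0.01,-0.048,-0.0025,0.0005,0,0,1.1],[0.01,-0.048,-0.0016,0.0005,0,0,1.1],[0.01,-0.048,-0.0007,0.0005,0,0,1.1],[0.01,-0.048,0.0003,0.0005,0,0,1.1],[0.01,-0.048,0.0012,0.0005,0,0,1.1],[0.01,-0.048,0.0021,0.0005,0,0,1.1],[0.01,-0.048,0.003,0.0005,0,0,1.1],[0.01,-0.048,0.004,0.0005,0,0,1.1],[0.01,0,0,0,0,0,0]]'
python3 -m handwheel '[[0.01,0,0,0,0,0,0],[0.01,0,0,0,0,0,0]]'; python3 wr.py w4
python3 -m handwheel '[[0.01,0,0,0.035,0,0,0],[0.01,0,0,0.03,0,0,0],[0.01,0,0,0,0,0,0],[0.01,0,0,0,0,0,0]]'; python3 wr.py w5
python3 plan.py 0.57 -0.142 0.13 90 1
python3 - <<'E'
from h import *
a=load("w4.npz")["im"][60:320,160:460];b=load("w5.npz")["im"][60:320,160:460]
cv2.imwrite("pics/c45.png",cv2.resize(np.hstack([a,b]),(800,347),interpolation=cv2.INTER_CUBIC))
E
```

```text
time: 7.3
position: [0.5661, -0.2061, 0.1883]
tool_rot: [-2.229, -2.213, 0.004]
ft_force: [0.4, 0.4, -0.2]
grip_width: 0.195
grip_force: 40.0
time: 7.55
position: [0.5678, -0.1982, 0.1899]
tool_rot: [-2.217, -2.225, -0.0]
ft_force: [0.4, -0.8, -0.9]
grip_width: 0.196
grip_force: 40.0
time: 8.1
position: [0.5687, -0.1997, 0.1264]
tool_rot: [2.218, 2.222, 0.001]
ft_force: [-0.6, 0.1, 0.3]
grip_width: 0.194
grip_force: 40.0
t 8.15 pos [ 569.  -200.   126.9] yaw 90.1 tilt 0.16 F [-0.   0.5  0.2] w 16.8
total mm [58.   1.2 -3.2] turn [0.15 0.06 0.1 ]
[58.   1.2 -3.2] [0.15 0.06 0.1 ]
```

View pics/c45.png

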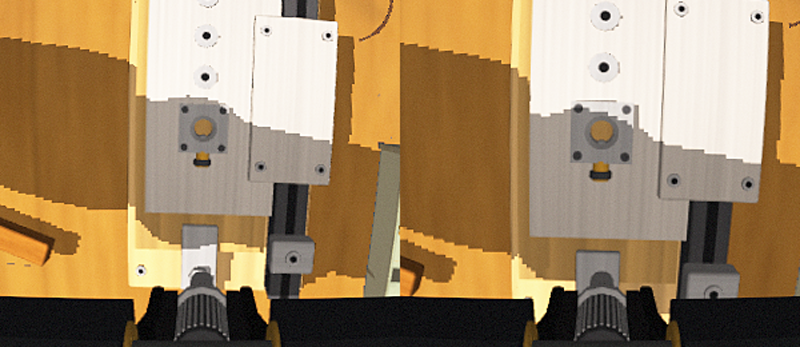

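The picture (left: higher, right: lower) shows the bush mouth at wrist pixel about (312,155) and (311,157). The pin hangs straight between the fingers, its shank tip near (311,267) in the lower view.

```bash
python3 - <<'E'
from h import *
np.set_printoptions(precision=4,suppress=True)
C=[]
for n in("w4","w5"):
    q=load(n+".npz");im=q["im"][140:172,296:328];h=cv2.cvtColor(im,cv2.COLOR_BGR2HSV)
    m=(h[...,1]>90).astype(np.uint8);k,l,st,c=cv2.connectedComponentsWithStats(m)
    i=1+np.argmax(st[1:,4]*(np.linalg.norm(c[1:]-[15.5,16.5],axis=1)<6));p=c[i]+[296,140];print(st[i],p);C.append((q,p))
print(tri(*[ray(q,*p,True) for q,p in C]))
for H in(.03,.045,.048):print(*[onz(q,*p,H,True) for q,p in C])
q,p=C[1];d=q["d"];print("cam",-q["R"].T@q["t"])
def pt(u,v): # depth check
    o,r=ray(q,u,v,True);f=q["R"][2]@r;return o+r*d[int(v),int(u)]/f
# bush block face, plate, shank tip
for u,v in((300,157),(322,157),(311,148),(290,190),(330,190),(311,262),(311,266),(311,270),(311,275)):print(u,v,pt(u,v))
E
```

```text
[ 10   9  13  13 133] [312.0752 155.0451]
[  7  10  17  16 207] [310.9758 157.599 ]
(array([ 0.5697, -0.139 ,  0.0512]), np.float64(0.0001800350349519837))
[ 0.5697 -0.1401  0.03  ] [ 0.5699 -0.1403  0.03  ]
[ 0.5696 -0.1393  0.045 ] [ 0.5698 -0.1394  0.045 ]
[ 0.5696 -0.1392  0.048 ] [ 0.5698 -0.1392  0.048 ]
cam [ 0.5692 -0.1249  0.2889]
300 157 [ 0.5627 -0.1388  0.048 ]
322 157 [ 0.5769 -0.1387  0.0489]
311 148 [ 0.5698 -0.1329  0.0488]
290 190 [ 0.5557 -0.1616  0.0399]
330 190 [ 0.5827 -0.1614  0.0408]
311 262 [ 0.5701 -0.2145  0.0357]
311 266 [ 0.5699 -0.1949  0.0976]
311 270 [ 0.5699 -0.1955  0.1023]
311 275 [ 0.5698 -0.1893  0.1254]
```

```bash
python3 -m handwheel '[[0.01,0.03,0,0,0,0,0],[0.01,0.0305,0,0,0,0,0],[0.01,0,0,0.02,0,0,0],[0.01,0,0,0.014,0,0,0],[0.01,0,0,0,0,0,0],[0.01,0,0,0,0,0,0]]'; python3 plan.py 0.569 -0.1395 0.08 90 1
```

```text
time: 8.9
position: [0.5678, -0.1407, 0.0912]
tool_rot: [2.222, 2.221, -0.0]
ft_force: [-0.5, 0.4, -0.4]
grip_width: 0.195
grip_force: 40.0
t 8.9 pos [ 567.8 -140.7   91.2] yaw 89.97 tilt 0.02 F [-0.5  0.4 -0.4] w 17.0
total mm [ 1.2  1.2 11.2] turn [ 0.01  0.01 -0.03]
[ 1.2  1.2 11.2] [ 0.01  0.01 -0.03]
```

```bash
python3 -m handwheel '[[0.01,0.0006,0.0006,0.004,0,0,0],[0.01,0,0,0.004,0,0,0],[0.01,0,0,0.003,0,0,0],[0.01,0,0,0,0,0,0]]'; python3 plan.py 0.569 -0.1395 0.07 90 1
```

```text
time: 9.4
position: [0.5682, -0.1388, 0.0797]
tool_rot: [-2.22, -2.222, 0.0]
ft_force: [0.1, 0.4, -1.0]
grip_width: 0.197
grip_force: 40.0
t 9.4 pos [ 568.2 -138.8   79.7] yaw 90.07 tilt 0.03 F [ 0.1  0.4 -1. ] w 17.2
total mm [-0.7  0.8  9.7] turn [-0.02 -0.02  0.07]
[-0.7  0.8  9.7] [-0.02 -0.02  0.07]
```

```bash
python3 -m handwheel '[[0.01,0,0,0.003,0,0,0],[0.01,0,0,0.003,0,0,0],[0.01,0,0,0.002,0,0,0],[0.01,0,0,0,0,0,0],[0.01,0,0,0,0,0,0]]'; python3 -m handwheel '[[0.01,0,0,0.0015,0,0,0],[0.01,0,0,0,0,0,0]]'
```

```text
time: 10.02
position: [0.5682, -0.1389, 0.0717]
tool_rot: [-2.22, -2.222, -0.0]
ft_force: [1.1, 1.9, -2.5]
grip_width: 0.195
grip_force: 40.0
time: 10.28
position: [0.5683, -0.139, 0.0705]
tool_rot: [-2.22, -2.223, -0.0]
ft_force: [0.6, 1.7, -2.0]
grip_width: 0.195
grip_force: 40.0
```

```bash
python3 -m handwheel '[[0.01,0,0,0.001,0,0,0],[0.01,0,0,0,0,0,0]]'; python3 -m handwheel '[[0.01,0,0,0.001,0,0,0],[0.01,0,0,0,0,0,0]]';python3 -m handwheel '[[0.01,0,0,0.001,0,0,0],[0.01,0,0,0,0,0,0]]'
```

```text
time: 10.52
position: [0.5682, -0.139, 0.0695]
tool_rot: [-2.22, -2.223, 0.0]
ft_force: [1.1, 1.5, -0.9]
grip_width: 0.195
grip_force: 40.0
time: 10.78
position: [0.5683, -0.139, 0.0684]
tool_rot: [-2.22, -2.223, 0.0]
ft_force: [0.4, 1.8, -0.3]
grip_width: 0.191
grip_force: 40.0
time: 11.02
position: [0.5684, -0.1391, 0.0679]
tool_rot: [2.22, 2.222, -0.0]
ft_force: [-0.9, 1.8, 3.6]
grip_width: 0.198
grip_force: 40.0
```

```bash
python3 -m handwheel '[[0.01,0.001,0,0.0003,0,0,0],[0.01,0.0015,0,0,0,0,0],[0.01,0,0,0,0,0,0]]' | sed -n '1,2p;4p'; python3 -m handwheel '[[0.01,0.0012,0,0,0,0,0],[0.01,0.0013,0,0,0,0,0]]'| sed -n '1,2p;4p';python3 -m handwheel '[[0.01,0.0012,0,0,0,0,0],[0.01,0.0013,0,0,0,0,0]]'| sed -n '1,2p;4p'
```

```text
time: 11.4
position: [0.5685, -0.1383, 0.0679]
ft_force: [-0.6, -1.1, 5.4]
time: 11.65
position: [0.5685, -0.1374, 0.0679]
ft_force: [-1.2, -4.3, 5.6]
time: 11.9
position: [0.5685, -0.1345, 0.0679]
ft_force: [-1.0, -4.3, 5.4]
```

```bash
python3 -m handwheel '[[0.01,0.0012,0,0,0,0,0],[0.01,0.0013,0,0,0,0,0]]' | sed -n '1,2p;4p'; python3 -m handwheel '[[0.01,0.0012,0,0,0,0,0],[0.01,0.0013,0,0,0,0,0]]'| sed -n '1,2p;4p';python3 -m handwheel '[[0.01,0.0012,0,0,0,0,0],[0.01,0.0013,0,0,0,0,0]]'| sed -n '1,2p;4p';python3 -m handwheel '[[0.01,0.0012,0,0,0,0,0],[0.01,0.0013,0,0,0,0,0]]'| sed -n '1,2p;4p'
```

```text
time: 12.15
position: [0.5686, -0.1319, 0.0679]
ft_force: [-1.6, -3.9, 4.1]
time: 12.4
position: [0.5687, -0.1294, 0.0679]
ft_force: [-0.1, -4.3, 5.8]
time: 12.65
position: [0.5687, -0.1268, 0.0679]
ft_force: [-0.2, -5.0, 5.5]
time: 12.9
position: [0.5688, -0.1242, 0.0679]
ft_force: [0.4, -4.5, 5.3]
```

```bash
python3 -m handwheel '[[0.01,0.0012,0,0,0,0,0],[0.01,0.0013,0,0,0,0,0]]' | sed -n '1,2p;4p'; python3 -m handwheel '[[0.01,0.0012,0,0,0,0,0],[0.01,0.0013,0,0,0,0,0]]'| sed -n '1,2p;4p';python3 -m handwheel '[[0.01,0.0012,0,0,0,0,0],[0.01,0.0013,0,0,0,0,0]]'| sed -n '1,2p;4p';python3 -m handwheel '[[0.01,0.0012,0,0,0,0,0],[0.01,0.0013,0,0,0,0,0]]'| sed -n '1,2p;4p'
```

```text
time: 13.15
position: [0.5689, -0.1216, 0.0679]
ft_force: [-0.8, -4.6, 5.2]
time: 13.4
position: [0.5689, -0.1188, 0.0678]
ft_force: [0.4, -5.1, 5.1]
time: 13.65
position: [0.569, -0.1162, 0.0678]
ft_force: [0.8, -4.4, 4.6]
time: 13.9
position: [0.569, -0.1135, 0.0679]
ft_force: [-0.0, -4.6, 5.3]
```

```bash
python3 -m handwheel '[[0.01,0.0012,0,0,0,0,0],[0.01,0.0013,0,0,0,0,0]]' | sed -n '1,2p;4p'; python3 -m handwheel '[[0.01,0.0012,0,0,0,0,0],[0.01,0.0013,0,0,0,0,0]]'| sed -n '1,2p;4p';python3 -m handwheel '[[0.01,0.0012,0,0,0,0,0],[0.01,0.0013,0,0,0,0,0]]'| sed -n '1,2p;4p'
```

```text
time: 14.15
position: [0.5691, -0.1097, 0.0677]
ft_force: [1.3, -3.7, 4.2]
time: 14.4
position: [0.5689, -0.1058, 0.0672]
ft_force: [3.7, -1.8, 1.7]
time: 14.65
position: [0.5689, -0.1038, 0.0673]
ft_force: [4.5, -1.8, 1.6]
```

```bash
python3 -m handwheel '[[0.01,0,0,0.0007,0,0,0],[0.01,0,0,0,0,0,0]]' | sed -n '1,2p;4p'; python3 -m handwheel '[[0.01,0,0,0.0007,0,0,0],[0.01,0,0,0,0,0,0]]'| sed -n '1,2p;4p'
```

```text
time: 14.9
position: [0.5687, -0.1038, 0.0667]
ft_force: [4.2, -1.6, 3.0]
time: 15.15
position: [0.5686, -0.1039, 0.0662]
ft_force: [3.5, -1.5, 5.1]
```

```bash
python3 -m handwheel '[[0.01,0,0.0005,0,0,0,0],[0.01,0,0,0,0,0,0]]' | sed -n '1,2p;4p'; python3 -m handwheel '[[0.01,0,0,0.0007,0,0,0],[0.01,0,0,0,0,0,0]]'| sed -n '1,2p;4p'; python3 -m handwheel '[[0.01,-0.0007,0,0,0,0,0],[0.01,0,0,0,0,0,0]]'| sed -n '1,2p;4p'
```

```text
time: 15.4
position: [0.5687, -0.104, 0.0661]
ft_force: [3.0, -0.9, 6.3]
time: 15.65
position: [0.5687, -0.1041, 0.0657]
ft_force: [2.5, -1.2, 6.8]
time: 15.9
position: [0.5687, -0.1044, 0.0656]
ft_force: [3.0, -0.4, 7.0]
```

```bash
python3 -m handwheel '[[0.01,-0.0007,0.0005,0,0,0,0],[0.01,0,0,0,0,0,0]]' | sed -n '1,2p;4p'; python3 -m handwheel '[[0.01,-0.0007,0,0,0,0,0],[0.01,0,0,0,0,0,0]]'| sed -n '1,2p;4p'; python3 -m handwheel '[[0.01,0,0,0.0007,0,0,0],[0.01,0,0,0,0,0,0]]'| sed -n '1,2p;4p'
```

```text
time: 16.15
position: [0.5687, -0.1048, 0.0654]
ft_force: [1.6, 0.1, 7.5]
time: 16.4
position: [0.5687, -0.105, 0.0653]
ft_force: [1.8, 1.3, 7.0]
time: 16.65
position: [0.5688, -0.1051, 0.0648]
ft_force: [2.5, 1.1, 4.5]
```

```bash
python3 -m handwheel '[[0.01,0,0,0.0007,0,0,0],[0.01,0,0,0,0,0,0]]' | sed -n '1,2p;4p'; python3 -m handwheel '[[0.01,0,0,0.001,0,0,0],[0.01,0,0,0,0,0,0]]'| sed -n '1,2p;4p'; python3 -m handwheel '[[0.01,0,0,0.001,0,0,0],[0.01,0,0,0,0,0,0]]'| sed -n '1,2p;4p'
```

```text
time: 16.9
position: [0.5686, -0.1056, 0.0631]
ft_force: [3.1, 0.2, 1.8]
time: 17.15
position: [0.5686, -0.1058, 0.062]
ft_force: [2.0, -0.0, -0.0]
time: 17.4
position: [0.5686, -0.1059, 0.0612]
ft_force: [1.1, 0.8, -0.6]
```

```bash
python3 -m handwheel '[[0.01,0,0,0.001,0,0,0],[0.01,0,0,0.001,0,0,0],[0.01,0,0,0,0,0,0]]' | sed -n '1,2p;4p'; python3 -m handwheel '[[0.01,0,0,0.001,0,0,0],[0.01,0,0,0.001,0,0,0],[0.01,0,0,0,0,0,0]]'| sed -n '1,2p;4p'; python3 -m handwheel '[[0.01,0,0,0.001,0,0,0],[0.01,0,0,0,0,0,0]]'| sed -n '1,2p;4p'
```

```text
time: 17.77
position: [0.5688, -0.106, 0.0593]
ft_force: [0.8, 1.2, 0.0]
time: 18.15
position: [0.569, -0.106, 0.0574]
ft_force: [1.1, 2.2, 0.7]
time: 18.4
position: [0.5691, -0.106, 0.0565]
ft_force: [0.8, 1.9, -0.0]
```

```bash
for i in 1; do python3 -m handwheel '[[0.01,0,0,0.0008,0,0,0],[0.01,0,0,0,0,0,0]]' | sed -n '1,2p;4p'; done; python3 -m handwheel '[[0.01,0,0,0.0008,0,0,0],[0.01,0,0,0,0,0,0]]'| sed -n '1,2p;4p'; python3 -m handwheel '[[0.01,0,0,0.0005,0,0,0],[0.01,0,0,0,0,0,0]]'| sed -n '1,2p;4p'
```

```text
time: 18.65
position: [0.5692, -0.1062, 0.0558]
ft_force: [-0.3, 1.9, -1.0]
time: 18.9
position: [0.5693, -0.1062, 0.0551]
ft_force: [0.8, 1.7, -0.5]
time: 19.15
position: [0.5693, -0.1062, 0.055]
ft_force: [-0.9, 1.9, 2.8]
```

```bash
python3 -m handwheel '[[0.01,0,0,0.0007,0,0,0],[0.01,0,0,0,0,0,0]]'| sed -n '1,2p;4p'; python3 -m handwheel '[[0.01,0,0,-0.001,0,0,0],[0.04,0,0,0,0,0,0],[0.04,0,0,0,0,0,0],[0.04,0,0,0,0,0,0],[0.04,0,0,0,0,0,0]]'; python3 -m handwheel '[[0.045,0,0,-0.01,0,0,0],[0.045,0,0,-0.03,0,0,0],[0.045,0,0,-0.05,0,0,0],[0.045,0,0,-0.05,0,0,0],[0.045,-0.05,0,0,0,0,0],[0.045,0,0,0,0,0,0],[0.045,0,0,0,0,0,0]]'; python3 wr.py w6; python3 - <<'E'
from h import *
from bench import ctrl
q=load("w6.npz");im,_=ctrl.get_image("scene")
a=cv2.resize(q["im"][60:320,160:460],(400,347));b=cv2.resize(im[130:280,250:423],(400,347),interpolation=cv2.INTER_CUBIC)
cv2.imwrite("pics/end.png",np.hstack([a,b]))
E
```

```text
time: 19.4
position: [0.5693, -0.1064, 0.055]
ft_force: [-2.8, 2.3, 8.1]
time: 20.02
position: [0.5692, -0.1064, 0.0548]
tool_rot: [2.22, 2.222, -0.0]
ft_force: [-0.8, 0.5, -0.8]
grip_width: 0.445
grip_force: 0.0
time: 20.9
position: [0.5692, -0.1561, 0.1952]
tool_rot: [-2.221, -2.222, -0.001]
ft_force: [0.2, 1.6, 0.0]
grip_width: 0.518
grip_force: 0.0
```

View pics/end.png

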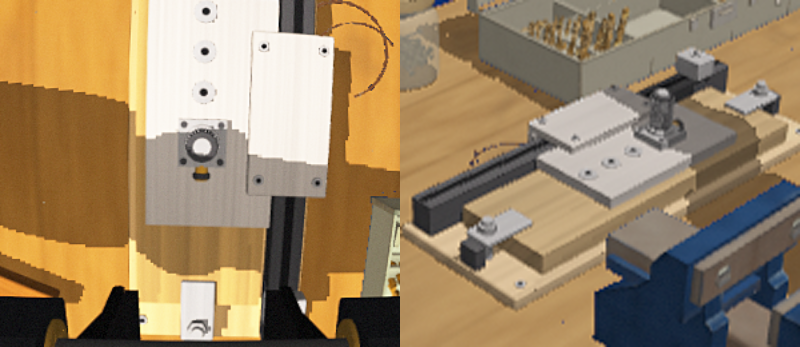

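The pin stands upright in the bush with its shoulder down: (202,147) in the left crop, (660,115) in the right. The gripper is clear of everything.

```bash
python3 -c "
from bench import ctrl
print(ctrl.close_job())"
```

```text
the job is handed in; nothing more can be done
None
```

The thick pin is fully home, shoulder down on the bush with its tip in the board's hole; it was released at about 20 s of the 72 s, the thin pin was left alone, and the job is handed in (no verdict was returned).

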